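# Refit the return spring of the paper punch

### The job

The big paper punch on the desk is open for repair and one of its two guide rods has lost its spring. Pick up the loose steel spring that matches the one still fitted, thread it over the bare rod and guide it down, keeping hold of it until it stands on the punch base; if the coils snag, twist slightly. Then let go and move clear; leave the small copper spring standing where it is.

Things in the scene. Friction and masses are not known exactly. Their poses are not given: they have to be found in the camera images.
- spring: The loose bright steel compression spring, standing upright on the desk: 60 mm tall, outside diameter 34 mm, inside diameter 26 mm, 4 mm wire, about 70 g, so stiff that it acts as rigid in the hand. Origin: centre of its underside; z along its axis. Grip it across its outside diameter from above, e.g. 40 mm above its underside; any yaw will do.
- rod_foot (a point): Foot of the bare guide rod, on its axis, at the top face of the punch base, 18 mm above the desk: the loose spring has to stand here. The rod is upright steel, 14 mm in diameter, and rises 75 mm above this point, its top 10 mm tapering to 6 mm. z points up along the rod.
- punch: Base of the heavy paper punch, fixed to the desk: a blue slab 100 mm (x) by 200 mm (y) by 18 mm thick, with two upright guide rods at y = -50 mm (bare) and y = +50 mm (this one still carries its steel spring, 34 mm across and 60 mm tall, which cannot be taken off); both rod tips are 93 mm above the desk. Origin: centre of its underside; z up.
- small_spring: A copper-coloured spring of another machine, to be left alone: 36 mm tall, outside diameter 21 mm, standing upright on the desk. Origin: centre of its underside. A yellow glue stick with a red cap, 30 mm across and 72 mm tall, also stands upright near the springs; these three stand at least 95 mm apart, in any order.

How it is judged:
On the way, in this order (a step that is already met when the one before it is completed fails the run):
1. the steel spring, held in the fingers, is threaded over the bare rod: its underside is at least 15 mm below the rod's tip (z of spring in the frame of rod_foot below 0.06 m and horizontal distance between spring and rod_foot below 0.012 m and contact force between the fingers and spring above 0.5 N), for 0.05 s.
2. the spring, still held, has been guided down to within 12 mm of the punch base (z of spring in the frame of rod_foot below 0.012 m and horizontal distance between spring and rod_foot below 0.012 m and contact force between the fingers and spring above 0.5 N), for 0.05 s.
At the end, for the whole second after the job is handed in: The steel spring stands released and still on the bare rod, upright within 10 degrees, its underside within 10 mm of the punch base and its axis within 12 mm of the rod's; the copper spring still stands upright within 30 mm of where it began (z of spring in the frame of rod_foot between -0.005 and 0.01 m and horizontal distance between spring and rod_foot below 0.012 m and angle between each of spring, small_spring's own z axis and vertical below 0.18 rad and linear speed of spring below 0.02 m/s and distance of small_spring from where it was at the start of the episode below 0.03 m); the robot touches nothing.
It fails at once if the copper spring is moved by more than 30 mm (distance of small_spring from where it was at the start of the episode above 0.03 m).
It also fails if it takes over 40 s, if anything falls off the work surface, if the arm or the gripper's body presses on something with over 40 N, if the wrist force passes 120 N, or if a joint passes its speed limit or range.

### The arm

A 6-joint arm with a two-finger parallel gripper is mounted at the origin on the work surface. World frame = base frame: x ahead of the robot, y to its left, z up, the work surface at z = 0. Lengths are in m, angles in rad, forces in N, time in s.
With the tool pointing down it reaches from about 0.325 to 0.85 m from the base axis. Payload 4.4 kg.
Tool frame: the origin (TCP) lies at the very end of the fingers, on their centre line; the grasp point (between the pads) lies 19 mm behind it; z points along the fingers, y is the line along which they close (so a half turn about z gives the same grasp; the last joint's range is limited). The gripper opens to 94 mm and grips with 3 to 60 N. Pads are 16 mm wide; open, the fingers measure 119 mm over their backs; the gripper's body (75 mm by 177 mm) begins 78 mm behind the grasp point.
Start: joints at [1.028, 0.207, 1.542, -0, 1.393, -0.15], TCP at [0.22, 0.531, 0.205] pointing down, gripper open.
Joint ranges: [-2.73, 2.73], [-0.86, 2.22], [0.23, 2.46], [-1.11, 4.25], [0.08, 2.63], [-2.82, 2.82]. Speed limits (rad/s): [2.79, 2.79, 3.14, 3.14, 3.14, 3.14].

### API

Orientations are given as a unit quaternion [x, y, z, w].
In Python, from station import arm gives the robot as it stands.
- The arm moves only by the tool hand_motion, called after "Call:" by a JSON object that holds its "op" and its "data". Schema: {"type":"object","properties":{"offsets":{"type":"array","items":{"type":"object","properties":{"drx":{"type":"number"},"dry":{"type":"number"},"drz":{"type":"number"},"x":{"type":"number"},"y":{"type":"number"},"z":{"type":"number"},"aperture":{"type":"number"}},"additionalProperties":false,"required":["aperture"]},"minItems":1,"maxItems":10},"clamp_n":{"type":"number"},"only":{"type":"string"},"quiet":{"type":"boolean"},"lines":{"type":"string"}},"required":["offsets"],"additionalProperties":false}. offsets is a list of rows, 1 to 10 of them, each an object with the fields drx, dry, drz (a rotation vector in normalised numbers (1 is 2 pi rad)), x, y, z (the shift in parts of the range, where 1.0 means 0.4 m), aperture (the finger opening in m); a field left out counts as zero (the opening has to be given); each row is the pose to reach, as a shift and turn from the pose commanded when the call began, along the tool's axes at that moment; what a row does not reach only later rows make up. A row lasts 1/12 s, in which the tool goes at most 0.0417 m and 0.125 rad, less where a joint would pass 70% of its speed; a pose out of reach is approached as far as the arm can. The fingers move at their own pace and stop on an object; clamp_n is the grip in N (left out, the last holds). Time passes only in rows, so rows that do not move let the fingers close. The tool returns the time, the measured TCP pose, the force, the opening and the grip force at its end. only (a regular expression) keeps the lines of the reply that match it, lines (a string "A,B") keeps lines A to B, and quiet returns only ok. Shift and turn numbers lie between -1 and 1, and a call with a number outside is refused. Input that does not fit is refused with a message, and nothing moves.
- arm.observe(): the state, without advancing time (a new reading comes with each control period).
- arm.grab_frame(name): name is "side" or "top"; returns the picture (420x560x3 uint8, red, green, blue); there is no depth.
- arm.get_calibration(name): a dict with "mtx" (3x3 intrinsics, pixels), "rvec" (rotation vector, rad) and "tvec" (3), from world to camera coordinates, as OpenCV has them. Camera axes: x right, y down, z forward; pixel columns grow to the right and rows downward; lengths in m; the calibration is good to about 2 mm. A picture is of the moment at which its call begins. get_calibration takes no time and is no camera call.
- arm.job_done(): hands the job in; it is judged then, once.
The state is a dict: "time_s": time; "joints": joint angles; "joint_velocities": joint speeds; "joint_efforts": joint torques, N m; "position": TCP position; "tool_rot": TCP orientation; "force": force on the tool from outside, world axes, zero at the start; "wrist_torque": the same for the moment, N m; "grip_width": finger opening in m; "grasp_force": force on a finger pad.
Only numpy, scipy, OpenCV 4.12 (cv2) and the standard library are available. Lean on these libraries where they do the work, as an engineer would, in place of code of your own. Each camera call takes 0.05 s, during which the arm holds its last target. There are 200 camera calls.

## Working session

There is one attempt and no reset: what is moved stays moved. The work goes in short steps, Python scripts to look and compute and a tool call to move; the robot and the scene stay as the last step left them, time stands still between calls to the robot, and variables do not carry over. Pictures are saved under pics/ and viewed, at most 10 in all, crops included, and the job is handed in when it is done.

```bash
ls; mkdir -p pics; python3 - <<'E'
from station import arm
import cv2,numpy as np
for n in("top","side"):
    f=arm.grab_frame(n); cv2.imwrite(f"pics/{n}0.png",f[:,:,::-1])
    c=arm.get_calibration(n); R=cv2.Rodrigues(np.array(c["rvec"],float))[0]
    print(n,np.array(c["mtx"]).round(1).tolist(),(-R.T@np.array(c["tvec"]).ravel()).round(3),R.round(2).tolist())
s=arm.observe();print(s["position"],s["tool_rot"],s["grip_width"],s["time_s"])
E
```

```text
pics
station.py
top [[379.9, 0.0, 279.1], [0.0, 379.9, 204.3], [0.0, 0.0, 1.0]] [ 0.424 -0.02   0.755] [[-0.11, -0.99, 0.0], [-0.97, 0.11, -0.21], [0.21, -0.03, -0.98]]
side [[439.5, 0.0, 277.7], [0.0, 439.5, 209.5], [0.0, 0.0, 1.0]] [ 0.063 -0.516  0.503] [[0.69, -0.73, -0.01], [-0.42, -0.38, -0.82], [0.59, 0.57, -0.57]]
[0.21921007 0.53078724 0.20440753] [ 1.94643750e-01  9.80873466e-01 -9.69462910e-04 -3.38609719e-04] 0.09414420459948654 0.1
```

View pics/top0.png

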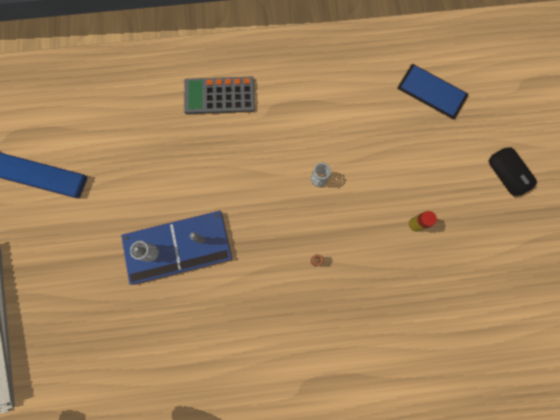

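View pics/side0.png

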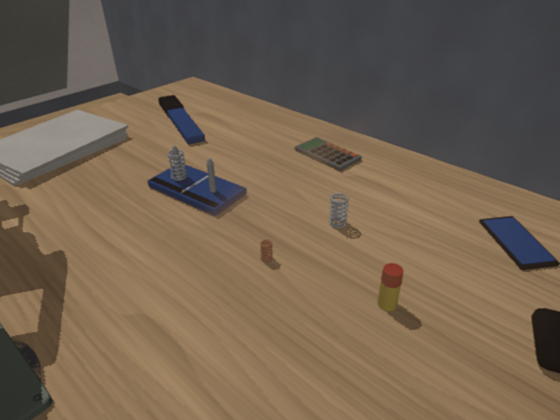

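Top view: steel spring around (321,175), bare rod around (198,238), fitted rod around (143,251), copper spring (317,260), glue stick (423,221). Side view: steel spring (339,195–226), bare rod tip (210,161), copper spring (266,250). Next I'll enlarge these crops.

```bash
python3 - <<'E'
import cv2,numpy as np
t=cv2.imread("pics/top0.png");s=cv2.imread("pics/side0.png")
def crop(im,x,y,w=50,h=37,k=8):
    c=cv2.resize(im[y:y+h,x:x+w],None,fx=k,fy=k,interpolation=cv2.INTER_CUBIC)
    for i in range(0,w,10):cv2.putText(c,str(x+i),(i*k,10),0,.35,(0,255,255));cv2.line(c,(i*k,12),(i*k,18),(0,255,255))
    for i in range(0,h,10):cv2.putText(c,str(y+i),(0,i*k+4),0,.35,(0,255,0));cv2.line(c,(24,i*k),(30,i*k),(0,255,0))
    return c
a=np.hstack([crop(t,297,157),crop(t,173,220)]);b=np.hstack([crop(s,315,192),crop(s,187,157,50,37)])
cv2.imwrite("pics/crops.png",np.vstack([a,b]))
E
```

```text
(no output)
```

View pics/crops.png

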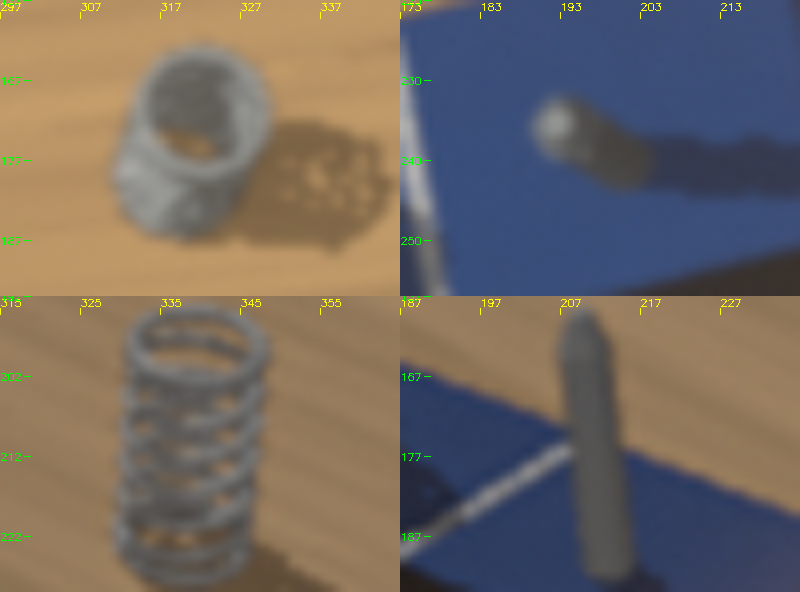

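Crops: in the top view the spring's upper ring centre is (322.1,170.5) and its base centre (318.4,178.8), with the rod tip at (191.9,235.0) and foot at (200.6,239.5). In the side view, ring (339.3,197.6), base (337.2,223.0), rod tip (209.4,159), foot (212.4,190.3).

```bash
cat >h.py <<'E'
import cv2,numpy as np
from station import arm
def ray(n,uv,z):
    c=arm.get_calibration(n);R=cv2.Rodrigues(np.array(c["rvec"],float))[0];C=-R.T@np.array(c["tvec"],float).ravel()
    d=R.T@np.linalg.inv(c["mtx"])@[*uv,1];return (C+d*(z-C[2])/d[2])[:2].round(4)
def tri(a,b):
    P=[]
    for n in("top","side"):
        c=arm.get_calibration(n);R=cv2.Rodrigues(np.array(c["rvec"],float))[0];P.append(np.array(c["mtx"])@np.c_[R,np.array(c["tvec"],float).ravel()])
    X=cv2.triangulatePoints(P[0],P[1],np.float64(a).reshape(2,1),np.float64(b).reshape(2,1)).ravel();return (X[:3]/X[3]).round(4)
E
python3 - <<'E'
from h import *
for k,a,b,z in [("spr top",(322.1,170.5),(339.3,197.6),.06),("spr base",(318.4,178.8),(337.2,223),.0),("rod tip",(191.9,235),(209.4,159),.093),("rod foot",(200.6,239.5),(212.4,190.3),.018)]:
    print(k,ray("top",a,z),ray("side",b,z),tri(a,b))
for u in [(221,213),(122,236),(231,258),(134,283)]: print(ray("top",u,.018))
for k,a,z in[("fit tip",(138.5,247),.093),("copper",(317.5,260),.02),("glue",(428,219),.072)]:print(k,ray("top",a,z))
E
```

```text
spr top [ 0.6307 -0.1291] [ 0.6275 -0.1311] [ 0.631  -0.1292  0.0576]
spr base [ 0.6317 -0.1285] [ 0.6297 -0.1294] [ 0.6317 -0.1284 -0.0014]
rod tip [0.529  0.1186] [0.5261 0.1129] [0.5301 0.1191 0.0891]
rod foot [0.5303 0.1181] [0.5273 0.1166] [0.5299 0.119  0.0159]
[0.5783 0.0746]
[0.554  0.2695]
[0.4882 0.0624]
[0.4616 0.249 ]
fit tip [0.5183 0.212 ]
copper [ 0.4658 -0.1024]
glue [ 0.5141 -0.3073]
```

Units first: shifts go in shares of 0.4 m and turns go in shares of 2 pi rad. So -0.3 m / 0.4 = -0.75, -0.22 m / 0.4 = -0.55.

```bash
cat >>h.py <<'E'
from scipy.spatial.transform import Rotation as Ro
def go(p):
    s=arm.observe();print("t",round(s["time_s"],2),"pos",np.round(s["position"],4),"tool shift",Ro.from_quat(s["tool_rot"]).inv().apply(np.array(p)-s["position"]).round(4))
E
```

Call:
{"op": "hand_motion", "data": {"offsets": [{"x":-0.075, "y":-0.055, "aperture":0.07}, {"x":-0.15, "y":-0.11, "aperture":0.07}, {"x":-0.225, "y":-0.165, "aperture":0.07}, {"x":-0.3, "y":-0.22, "aperture":0.07}, {"x":-0.375, "y":-0.275, "aperture":0.07}, {"x":-0.45, "y":-0.33, "aperture":0.07}, {"x":-0.525, "y":-0.385, "aperture":0.07}, {"x":-0.6, "y":-0.44, "aperture":0.07}, {"x":-0.675, "y":-0.495, "aperture":0.07}, {"x":-0.75, "y":-0.55, "aperture":0.07}]}}

```text
time_s: 0.93
position: [0.4131, 0.2118, 0.2051]
tool_rot: [0.195, 0.981, -0.0, -0.0]
force: [0.7, 0.3, -0.3]
grip_width: 0.0701
grasp_force: 0.0
```

```bash
python3 -c "
from h import *
go([.630,-.129,.12])"
```

```text
t 0.93 pos [0.4131 0.2118 0.2051] tool shift [-0.3306 -0.2321  0.0851]
```

To row units: -0.33 m / 0.4 = -0.825, -0.033 m / 0.4 = -0.0825.

Call:
{"op": "hand_motion", "data": {"offsets": [{"x":-0.0825, "y":-0.0575, "z":0.025, "aperture":0.07}, {"x":-0.165, "y":-0.115, "z":0.05, "aperture":0.07}, {"x":-0.2475, "y":-0.1725, "z":0.075, "aperture":0.07}, {"x":-0.33, "y":-0.23, "z":0.1, "aperture":0.07}, {"x":-0.4125, "y":-0.2875, "z":0.125, "aperture":0.07}, {"x":-0.495, "y":-0.345, "z":0.15, "aperture":0.07}, {"x":-0.5775, "y":-0.4025, "z":0.175, "aperture":0.07}, {"x":-0.66, "y":-0.46, "z":0.2, "aperture":0.07}, {"x":-0.7425, "y":-0.5175, "z":0.2125, "aperture":0.07}, {"x":-0.825, "y":-0.575, "z":0.2125, "aperture":0.07}]}}

```text
time_s: 1.77
position: [0.629, -0.1263, 0.1177]
tool_rot: [0.195, 0.981, 0.0, -0.002]
force: [0.9, 0.3, 0.8]
grip_width: 0.07
grasp_force: 0.0
```

Call:
{"op": "hand_motion", "data": {"offsets": [{"aperture":0.07}, {"aperture":0.07}]}}

```text
time_s: 1.93
position: [0.6301, -0.127, 0.1192]
tool_rot: [0.196, 0.981, 0.0, -0.001]
force: [-0.2, 0.1, 0.4]
grip_width: 0.0702
grasp_force: 0.0
```

```bash
python3 - <<'E'
from h import *
go([.630,-.129,.021])
a=arm.grab_frame("top");b=arm.grab_frame("side")
k=lambda im,x,y:cv2.resize(im[y:y+100,x:x+133,::-1],None,fx=3,fy=3,interpolation=cv2.INTER_CUBIC)
cv2.imwrite("pics/hover.png",np.hstack([k(a,255,110),k(b,275,130)]))
E
```

```text
t 1.93 pos [ 0.6301 -0.127   0.1192] tool shift [-0.0009 -0.0019  0.0982]
```

View pics/hover.png

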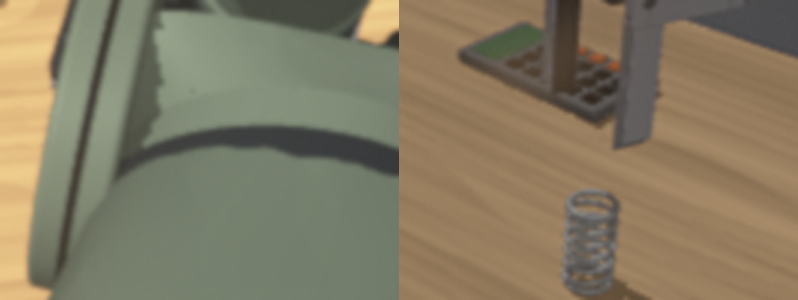

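The side crop shows the two fingertips at about (562,92) and (632,148) in the crop, straddling the spring, whose ring is at (593,203). The arm hides it in the top view. Descending and gripping now.

To row units: 0.098 m / 0.4 = 0.245, -0.002 m / 0.4 = -0.005.

Call:
{"op": "hand_motion", "data": {"offsets": [{"y":-0.0025, "z":0.075, "aperture":0.07}, {"x":-0.0025, "y":-0.005, "z":0.15, "aperture":0.07}, {"x":-0.0025, "y":-0.005, "z":0.2, "aperture":0.07}, {"x":-0.0025, "y":-0.005, "z":0.2375, "aperture":0.07}, {"x":-0.0025, "y":-0.005, "z":0.245, "aperture":0.07}, {"x":-0.0025, "y":-0.005, "z":0.245, "aperture":0.07}, {"x":-0.0025, "y":-0.005, "z":0.245, "aperture":0.045}, {"x":-0.0025, "y":-0.005, "z":0.245, "aperture":0.03}, {"x":-0.0025, "y":-0.005, "z":0.245, "aperture":0.025}, {"x":-0.0025, "y":-0.005, "z":0.245, "aperture":0.025}], "clamp_n": 25}}

```text
time_s: 2.87
position: [0.6312, -0.1275, 0.024]
tool_rot: [0.195, 0.981, -0.0, 0.001]
force: [0.7, 0.1, -0.5]
grip_width: 0.0468
grasp_force: 0.0
```

Call:
{"op": "hand_motion", "data": {"offsets": [{"aperture":0.025}, {"aperture":0.025}, {"aperture":0.025}, {"aperture":0.025}]}}

```text
time_s: 3.2
position: [0.6305, -0.1275, 0.023]
tool_rot: [0.195, 0.981, -0.0, 0.0]
force: [-0.5, 0.6, 2.5]
grip_width: 0.0324
grasp_force: 25.0
```

To row units: -0.13 m / 0.4 = -0.325, -0.12 m / 0.4 = -0.3.

Call:
{"op": "hand_motion", "data": {"offsets": [{"z":-0.025, "aperture":0.025}, {"z":-0.1, "aperture":0.025}, {"z":-0.175, "aperture":0.025}, {"z":-0.25, "aperture":0.025}, {"z":-0.3, "aperture":0.025}, {"z":-0.325, "aperture":0.025}, {"z":-0.325, "aperture":0.025}, {"z":-0.325, "aperture":0.025}]}}

```text
time_s: 3.87
position: [0.6299, -0.1272, 0.1522]
tool_rot: [0.195, 0.981, 0.0, -0.0]
force: [0.9, -0.2, -0.7]
grip_width: 0.0326
grasp_force: 25.0
```

```bash
python3 - <<'E'
from h import *
go([.529,.117,.153])
b=arm.grab_frame("side")
R=Ro.from_quat(arm.observe()["tool_rot"]);p=np.array(arm.observe()["position"]);c=arm.get_calibration("side")
for h in(.037,-.023):print(cv2.projectPoints(p+[0,0,h],c["rvec"],c["tvec"],c["mtx"],None)[0].ravel())
cv2.imwrite("pics/lift.png",cv2.resize(b[120:220,280:400,::-1],None,fx=6,fy=6,interpolation=cv2.INTER_CUBIC))
E
```

```text
t 3.87 pos [ 0.6299 -0.1272  0.1522] tool shift [ 0.1865  0.1872 -0.0007]
[342.84806646 132.49478723]
[340.42377611 164.02617456]
```

View pics/lift.png

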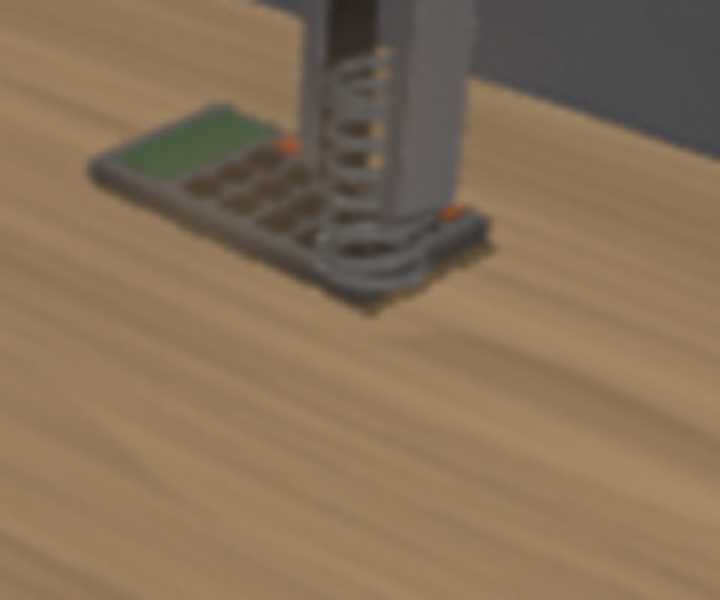

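The spring is held upright. Its underside centre is at about (342,162.4) in the side view, against (340.4,164) predicted from the TCP axis, so it is about 2 mm off the tool axis. Moving above the rod.

To row units: 0.188 m / 0.4 = 0.47, 0.17 m / 0.4 = 0.425.

Call:
{"op": "hand_motion", "data": {"offsets": [{"x":0.05, "y":0.05, "aperture":0.025}, {"x":0.1125, "y":0.1125, "aperture":0.025}, {"x":0.175, "y":0.175, "aperture":0.025}, {"x":0.2375, "y":0.2375, "aperture":0.025}, {"x":0.3, "y":0.3, "aperture":0.025}, {"x":0.3625, "y":0.3625, "aperture":0.025}, {"x":0.425, "y":0.425, "aperture":0.025}, {"x":0.47, "y":0.47, "aperture":0.025}, {"x":0.47, "y":0.47, "aperture":0.025}, {"x":0.47, "y":0.47, "aperture":0.025}]}}

```text
time_s: 4.75
position: [0.5261, 0.1192, 0.1502]
tool_rot: [0.193, 0.981, -0.001, -0.002]
force: [0.7, -0.1, 0.1]
grip_width: 0.0328
grasp_force: 25.0
```

```bash
python3 - <<'E'
from h import *
go([.528,.118,.130])
b=arm.grab_frame("side");a=arm.grab_frame("top")
k=lambda im,x,y:cv2.resize(im[y:y+100,x:x+66,::-1],None,fx=6,fy=6,interpolation=cv2.INTER_CUBIC)
cv2.imwrite("pics/rod.png",np.hstack([k(b,178,105),k(a,160,190)]))
E
```

```text
t 4.75 pos [0.5261 0.1192 0.1502] tool shift [-0.0023 -0.0004  0.0202]
```

View pics/rod.png

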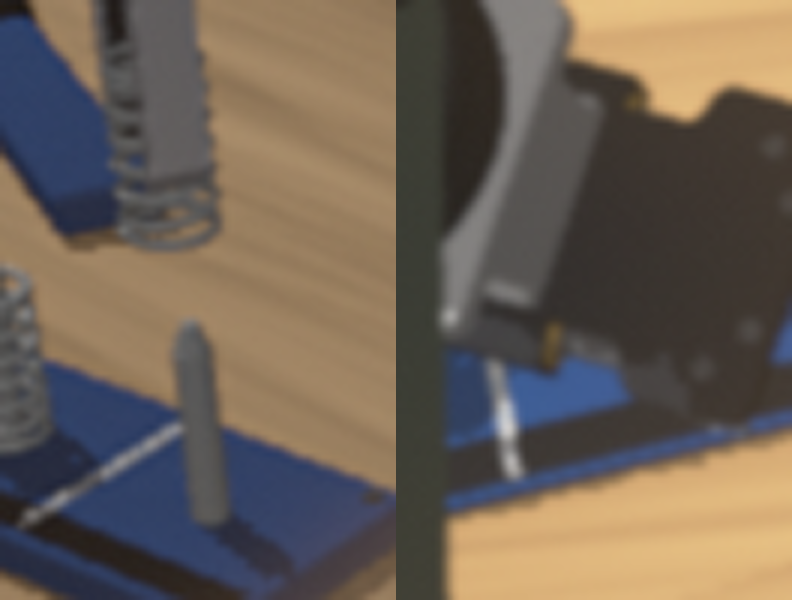

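Call:
{"op": "hand_motion", "data": {"offsets": [{"aperture":0.025}, {"aperture":0.025}]}}

```text
time_s: 5.02
position: [0.5285, 0.1171, 0.152]
tool_rot: [0.196, 0.981, -0.0, -0.0]
force: [0.6, -0.4, -0.3]
grip_width: 0.0324
grasp_force: 25.0
```

```bash
python3 - <<'E'
from h import *
print("underside at t=4.75",ray("side",(205.9,141.6),.127), "lifted",ray("side",(342.1,162.4),.129))
print("tip",ray("side",(209.5,158.8),.093),"mid-bottom",ray("side",(212.4,190.3),.018))
b=arm.grab_frame("side")
go([.528,.118,.130])
cv2.imwrite("pics/rod2.png",cv2.resize(b[120:200,170:250,::-1],None,fx=7,fy=7,interpolation=cv2.INTER_CUBIC))
E
```

```text
underside at t=4.75 [0.5287 0.1213] lifted [ 0.6338 -0.1268]
tip [0.5268 0.1134] mid-bottom [0.5273 0.1166]
t 5.07 pos [0.5286 0.1172 0.1521] tool shift [0.0008 0.0006 0.0221]
```

View pics/rod2.png

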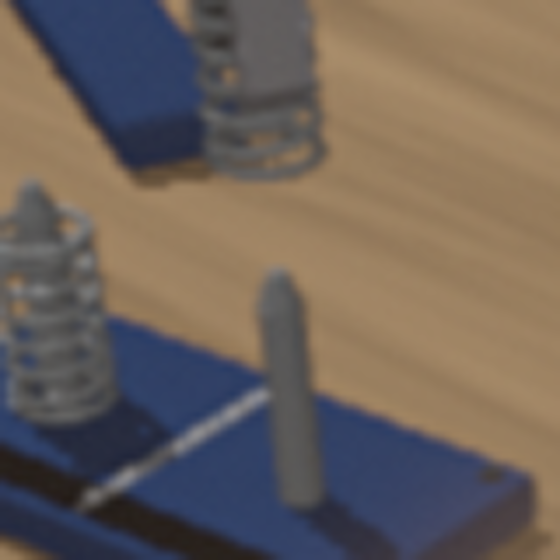

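The settled side view shows the spring's underside centre at crop (263,146), which is (207.5,140.8) in the image. The rod tip is at crop (277,272), laterally aligned with it. Depth is uncertain by a few mm, so I'll lower to just above the tip with a small correction and look again.

To row units: 0.033 m / 0.4 = 0.0825, -0.0015 m / 0.4 = -0.0038.

Call:
{"op": "hand_motion", "data": {"offsets": [{"x":0.0025, "y":-0.0025, "z":0.025, "aperture":0.025}, {"x":0.0025, "y":-0.0038, "z":0.05, "aperture":0.025}, {"x":0.0025, "y":-0.0038, "z":0.075, "aperture":0.025}, {"x":0.0025, "y":-0.0038, "z":0.0825, "aperture":0.025}, {"x":0.0025, "y":-0.0038, "z":0.0825, "aperture":0.025}, {"x":0.0025, "y":-0.0038, "z":0.0825, "aperture":0.025}]}}

```text
time_s: 5.57
position: [0.5263, 0.1172, 0.1188]
tool_rot: [0.195, 0.981, -0.0, -0.001]
force: [0.4, -0.3, -1.2]
grip_width: 0.0328
grasp_force: 25.0
```

```bash
python3 - <<'E'
from h import *
b=arm.grab_frame("side")
go([.527,.116,.11]);print(arm.observe()["force"])
cv2.imwrite("pics/rod3.png",cv2.resize(b[130:200,180:240,::-1],None,fx=8,fy=8,interpolation=cv2.INTER_CUBIC))
E
```

```text
t 5.62 pos [0.5268 0.1173 0.1194] tool shift [-0.0007 -0.0011  0.0094]
[ 0.36259741  0.04398981 -0.43188191]
```

View pics/rod3.png

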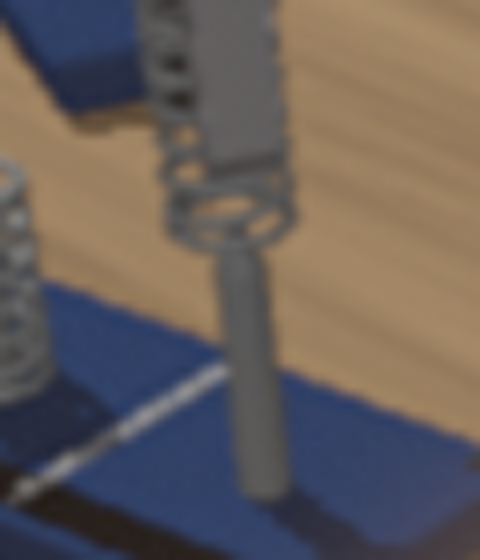

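The ring centre is at about crop (232,215) and the rod tip at about (235,230), one small height step below it. That is aligned within about 1 mm, so I'll thread it down gently.

To row units: 0.05 m / 0.4 = 0.125, 0.046 m / 0.4 = 0.115.

Call:
{"op": "hand_motion", "data": {"offsets": [{"z":0.0125, "aperture":0.025}, {"z":0.025, "aperture":0.025}, {"z":0.04, "aperture":0.025}, {"z":0.055, "aperture":0.025}, {"z":0.07, "aperture":0.025}, {"z":0.085, "aperture":0.025}, {"z":0.1, "aperture":0.025}, {"z":0.115, "aperture":0.025}, {"z":0.125, "aperture":0.025}, {"z":0.125, "aperture":0.025}]}}

```text
time_s: 6.45
position: [0.5257, 0.1172, 0.0681]
tool_rot: [0.195, 0.981, -0.0, -0.001]
force: [-0.0, 0.2, -1.4]
grip_width: 0.0326
grasp_force: 25.0
```

Call:
{"op": "hand_motion", "data": {"offsets": [{"aperture":0.025}]}}

```text
time_s: 6.53
position: [0.5265, 0.1173, 0.0691]
tool_rot: [0.195, 0.981, -0.0, -0.0]
force: [-0.8, 0.0, -0.6]
grip_width: 0.0327
grasp_force: 25.0
```

No contact force so far. Going down to the base.

To row units: 0.026 m / 0.4 = 0.065, 0.025 m / 0.4 = 0.0625.

Call:
{"op": "hand_motion", "data": {"offsets": [{"z":0.015, "aperture":0.025}, {"z":0.03, "aperture":0.025}, {"z":0.045, "aperture":0.025}, {"z":0.0575, "aperture":0.025}, {"z":0.0625, "aperture":0.025}, {"z":0.065, "aperture":0.025}, {"z":0.065, "aperture":0.025}, {"z":0.065, "aperture":0.025}]}}

```text
time_s: 7.2
position: [0.5269, 0.1173, 0.0435]
tool_rot: [0.195, 0.981, 0.0, 0.0]
force: [-0.4, 0.3, -1.9]
grip_width: 0.0326
grasp_force: 25.0
```

Call:
{"op": "hand_motion", "data": {"offsets": [{"z":0.0025, "aperture":0.025}, {"z":0.005, "aperture":0.025}, {"z":0.005, "aperture":0.025}]}}

```text
time_s: 7.45
position: [0.5267, 0.1173, 0.0415]
tool_rot: [0.195, 0.981, 0.0, 0.0]
force: [0.0, -0.3, -0.9]
grip_width: 0.0326
grasp_force: 25.0
```

```bash
python3 - <<'E'
from h import *
b=arm.grab_frame("side")
go([.527,.116,.041])
cv2.imwrite("pics/down.png",cv2.resize(b[130:205,180:240,::-1],None,fx=8,fy=8,interpolation=cv2.INTER_CUBIC))
E
```

```text
t 7.5 pos [0.5267 0.1173 0.0415] tool shift [-0.0008 -0.0011  0.0005]
```

View pics/down.png

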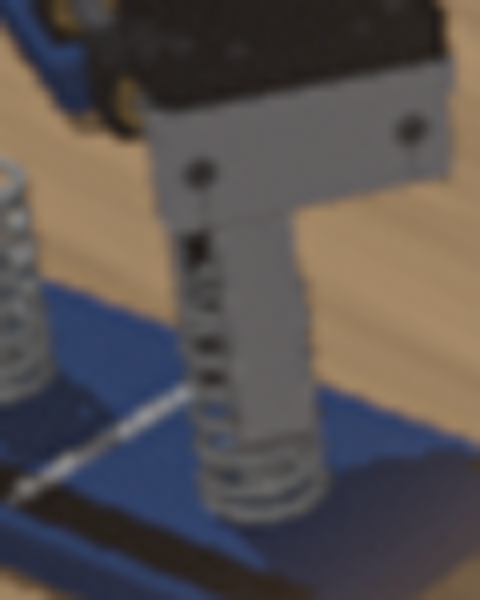

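The spring surrounds the rod with its lower ring at crop (265,490), at the base. Releasing and rising now.

To row units: 0.0005 m / 0.4 = 0.0013.

Call:
{"op": "hand_motion", "data": {"offsets": [{"z":0.0013, "aperture":0.025}, {"z":0.0013, "aperture":0.025}, {"z":0.0013, "aperture":0.04}, {"z":0.0013, "aperture":0.05}, {"z":0.0013, "aperture":0.07}, {"z":0.0013, "aperture":0.07}, {"z":0.0013, "aperture":0.07}, {"z":0.0013, "aperture":0.07}, {"z":0.0013, "aperture":0.07}]}}

```text
time_s: 8.25
position: [0.5267, 0.1173, 0.041]
tool_rot: [0.195, 0.981, -0.0, 0.0]
force: [-0.3, 0.1, -0.6]
grip_width: 0.0696
grasp_force: 0.0
```

Call:
{"op": "hand_motion", "data": {"offsets": [{"z":-0.0125, "aperture":0.07}, {"z":-0.05, "aperture":0.07}, {"z":-0.1, "aperture":0.07}, {"z":-0.175, "aperture":0.07}, {"z":-0.25, "aperture":0.07}, {"z":-0.325, "aperture":0.07}, {"z":-0.375, "aperture":0.07}, {"z":-0.375, "aperture":0.07}, {"z":-0.375, "aperture":0.07}]}}

```text
time_s: 9.0
position: [0.5277, 0.1173, 0.1926]
tool_rot: [0.195, 0.981, 0.0, 0.002]
force: [-1.0, 0.5, -0.5]
grip_width: 0.0703
grasp_force: 0.0
```

```bash
python3 - <<'E'
from h import *
b=arm.grab_frame("side")
cv2.imwrite("pics/end.png",cv2.resize(b[120:270,150:350,::-1],None,fx=4,fy=4,interpolation=cv2.INTER_CUBIC))
E
```

```text
(no output)
```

View pics/end.png

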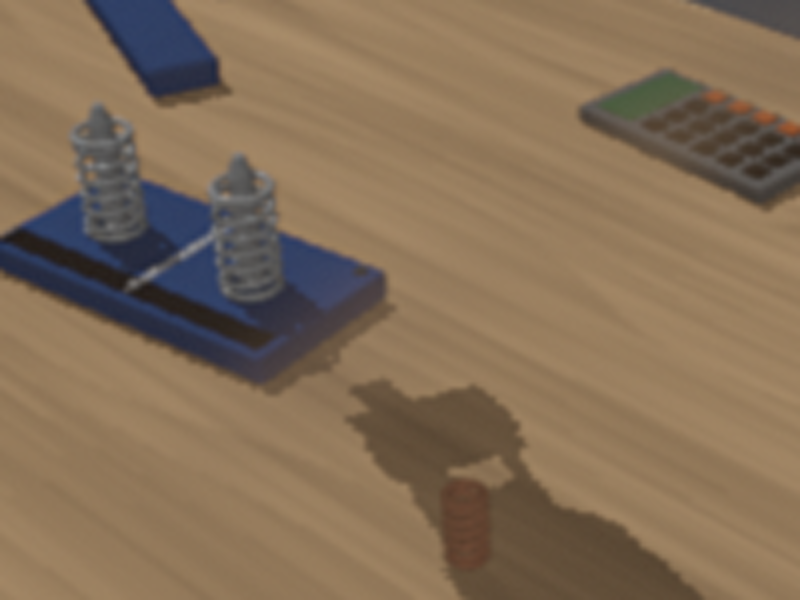

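The spring stands upright on the bare rod at crop (245,235), matching the fitted one at (108,180). The copper spring is untouched at crop (467,525), and the gripper is clear.

Call:
{"op": "hand_motion", "data": {"offsets": [{"aperture":0.07}, {"aperture":0.07}, {"aperture":0.07}]}}

```text
time_s: 9.3
position: [0.5255, 0.1172, 0.1891]
tool_rot: [0.195, 0.981, -0.0, -0.002]
force: [0.0, 0.4, -0.3]
grip_width: 0.0702
grasp_force: 0.0
```

```bash
python3 -c "
from station import arm
print(arm.job_done())"
```

```text
the job is handed in; nothing more can be done
None
```

I threaded the steel spring over the bare rod and released it standing upright on the punch base, left the copper spring untouched, and handed the job in at about 9.3 s; no verdict was printed.

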